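# Ready the portion scale for the ramekin

## Robot

A 6-joint arm with a two-finger parallel gripper is mounted at the origin on the work surface. World frame = base frame: x ahead of the robot, y to its left, z up, the work surface at z = 0. Lengths are in m, angles in rad, forces in N, time in s.
With the tool pointing down it reaches from about 0.25 to 0.775 m from the base axis. Payload 8.9 kg.
Tool frame: the origin (TCP) lies at the very end of the fingers, on their centre line; the grasp point (between the pads) lies 19 mm behind it; z points along the fingers, y is the line along which they close (so a half turn about z gives the same grasp; the last joint's range is limited). The gripper opens to 85 mm and grips with 20 to 120 N. Pads are 22 mm wide; open, the fingers measure 114 mm over their backs; the gripper's body (76 mm by 85 mm) begins 54 mm behind the grasp point. The pads swing forward as they close: fully open they stand 13 mm farther back than shut.
Start: joints at [1.108, 0.291, -0.153, 1.127, 0, 1.431], TCP at [0.167, 0.498, 0.231] pointing down, gripper open.
Joint ranges: [-2.52, 2.52], [-0.91, 1.74], [-1.3, 1.37], [-1.96, 2.02], [-1.52, 1.47], [-3.14, 3.14]. Speed limits (rad/s): [2.22, 2.22, 2.79, 3.14, 3.14, 3.14].

## Interface

Orientations are given as a unit quaternion [x, y, z, w].
In Python, from station import arm, cams gives the robot as it stands.
- The arm moves only by the tool arm_command, never from a script. Its argument "targets" is a list of rows, each an object with "translation": the shift along the world's x, y, z in mm, a list of three; "dr": the turn, a rotation vector about the world's x, y, z in rad, a list of three. A call has 1 to 5 rows; each row is the pose to reach, as a shift and turn from the pose commanded when the call began; what a row does not reach only later rows make up. A row lasts 1/10 s, in which the tool goes at most 50 mm and 8.59 degrees, less where a joint would pass 70% of its speed; a pose out of reach is approached as far as the arm can. A call with a gripper value outside its range is refused whole. "claw" is the opening, from -1 (shut) to 1 (fully open), so that 0 is half open, set as the call begins (left out, the last holds). The fingers move at their own pace and stop on an object; "newtons" is the grip in N (left out, the last holds). Time passes only in rows, so rows that repeat a pose let the fingers close. It gives the time, the measured TCP pose, the force, the opening and the grip force at its end, in the units of the state.
- arm.sense(): the state, without advancing time (a new reading comes with each control period).
- cams.camera(name): name is "scene" or "top"; returns (picture, depth): 400x640x3 uint8, blue, green, red; 400x640 float32, m along the optical axis (not along the pixel's ray), 0 where there is no reading.
- cams.camera_model(name): a dict with "K" (3x3 intrinsics, pixels), "xyz" and "orientation" of the camera in the world. Camera axes: x right, y down, z forward; pixel columns grow to the right and rows downward; lengths in m; the calibration is good to about 2 mm. A picture is of the moment at which its call begins. camera_model takes no time and is no camera call.
- arm.close_job(): hands the job in; it is judged then, once.
Trained networks look in the newest picture that a camera, given by its name, has taken for a name from the list of things; names that differ only in an ending like _2 or _b are one class to them, and where a whole thing is asked for, a point or a joint stands for the part that bears it (a point fixed in the world has none). Each returns a list of dicts, best first, with "conf" (0 to 1); they miss things now and then, are a little off and sometimes report something else, mostly with a low value. They report only what shows in the picture. A call takes as long as a camera call. They do not tell look-alikes from the thing itself.
- cams.spot_in(target, camera): "pixel" ([column, row] in pixels, amid what is visible of it).
- cams.silhouettes(target, camera): "pixels" (400x640 bool, what is visible of it) and "pixel" ([column, row] in pixels, amid what is visible of it).
The state is a dict: "time": time; "qpos": joint angles; "joint_vel": joint speeds; "joint_efforts": joint torques, N m; "position": TCP position; "orientation": TCP orientation; "force": force on the tool from outside, world axes, zero at the start; "moment": the same for the moment, N m; "gripper_width": finger opening in m; "grip_force": force on a finger pad.
Only numpy, scipy, OpenCV 4.12 (cv2) and the standard library are available. Lean on these libraries where they do the work, as an engineer would, in place of code of your own. Each camera call takes 0.05 s, during which the arm holds its last target. There are 200 camera calls.

## Task

The portion scale is switched off with the empty ramekin standing on its pan. Press its green power key, then the blue unit key to change it to grams, then the orange tare key to zero away the ramekin, one key at a time, each with a light fingertip press until the key gives, letting it spring back. Leave the grey print key alone, do not touch the pan or the ramekin (that would spoil the zero), and lift or shift nothing on the table.

Things in the scene. Friction and masses are not known exactly. Their poses are not given: they have to be found in the camera images.
- scale: White bench scale, about 2.6 kg, loose on rubber feet, 300 mm deep (x), 250 wide (y). Origin: centre of its footprint, at table height; +x from keypad end to pan end, z up. The dark keypad panel at its -x end climbs 10 degrees, from 40 mm high at the front edge (x = -150 mm) to 60 mm beside the pan (x = -36). By the pan a blank display; nearer the front a row of four keys along y, 50 mm apart
- pan: Stainless steel weighing pan of the scale, 190 mm (x) by 240 mm (y), part of the scale. Origin: centre of its top face, 90 mm above the table, 55 mm to the +x side of the scale's origin. Its near edge is 78 mm from the middle of the key row
- key_power_top (a point): Middle of the top face of the green power key at y = +75 mm of the scale: its left end seen from the keypad end. Its z axis points out of the key, away from the panel (10 degrees off vertical, leaning to the scale's -x); x up the slope towards the pan. About 53 mm above the table when up
- key_unit_top (a point): The same for the blue unit key, second in the row (y = +25 mm of the scale)
- key_tare_top (a point): The same for the orange tare key, third in the row (y = -25 mm of the scale)
- key_print_top (a point): The same for the grey print key, last in the row (y = -75 mm of the scale), not to be pressed
- key_power (a joint): Travel of the green power key in m: 0 up, 0.005 fully down. A soft key 26 mm wide (scale's y), 20 deep, 7 mm proud of the panel. It sinks straight into the panel against a spring: gives at 1 N, 2 mm down at 3 N, fully down (5 mm) at 6 N, springs back. Over 20 N is too hard. Registers after a tenth of a second at least 2 mm down
- key_unit (a joint): Travel of the blue unit key, likewise
- key_tare (a joint): Travel of the orange tare key, likewise
- key_print (a joint): Travel of the grey print key, likewise
- ramekin: White ceramic ramekin, 84 mm across, 45 mm high, empty, standing loose on the pan. Origin: centre of its underside
- colander: Empty pink plastic colander, 200 mm across the rim (256 mm over its two ears), 88 mm high, loose. Origin: centre of its underside
- jar: Closed clamp-lid glass jar, 92 mm across, 147 mm high, loose. Origin: centre of its underside
- rolling_pin: Wooden rolling pin, 410 mm long, barrel 50 mm thick, lying along its own x, loose. Origin: under its middle, on the table
- trivet: Round black silicone trivet, 170 mm across, 9 mm thick, flat on the table. Origin: centre of its underside
- tin: Closed white tea canister with a golden wrap, 68 mm across, 100 mm high, loose. Origin: centre of its underside
- spoon: Wooden spoon, 240 mm long, lying in front of the keypad end of the scale, along its own x, loose
Mind the look-alikes: they are no part of the job. There is more than one size of the ramekin; the one meant has the size given above.

How it is judged:
By the outcome, as a careful person would: the job done as asked, in the order asked, and still so for the second after the job is handed in, with the robot touching nothing.
It also fails if it takes over 48 s, if anything falls off the work surface, if the arm or the gripper's body presses on something with over 40 N, if the wrist force passes 120 N, or if a joint passes its speed limit or range.

## Working session

There is one attempt and no reset: what is moved stays moved. The work goes in short steps, Python scripts to look and compute and a tool call to move; the robot and the scene stay as the last step left them, time stands still between calls to the robot, and variables do not carry over. Pictures are saved under pics/ and viewed, at most 10 in all, crops included, and the job is handed in when it is done.

Besides the shell and the picture viewer there is one more tool, called after "Emit:" by a JSON object that holds its "api" and its "payload". arm_command: Moves the arm, as the interface text tells. Its arguments: {"type":"object","properties":{"targets":{"type":"array","items":{"type":"object","properties":{"translation":{"type":"array","items":{"type":"number"}},"dr":{"type":"array","items":{"type":"number"}}}}},"claw":{"type":"number"},"newtons":{"type":"number"}},"required":["targets"]}

```bash
mkdir -p pics; cat > h.py <<'E'
import numpy as np, cv2
from scipy.spatial.transform import Rotation as R
from station import arm, cams
def world(cam,dep,px):
    m=cams.camera_model(cam);K=np.array(m["K"]);u,v=px
    r=np.linalg.inv(K)@[u,v,1]
    p0=np.array(m["xyz"]);Q=R.from_quat(m["orientation"])
    return p0+Q.apply(r*dep)
E
python3 - <<'E'
from h import *
for c in ("scene","top"):
    im,d=cams.camera(c); cv2.imwrite(f"pics/{c}.png",im); np.save(c,d)
    for t in ["key_power_top","key_unit_top","key_tare_top","key_print_top","key_power","scale","pan","spoon","colander","jar","tin","ramekin","rolling_pin"]:
        for s in cams.silhouettes(t,c)[:3]:
            m=s["pixels"]&(d>0)
            px=s["pixel"];print(c,t,round(s["conf"],2),np.round(px),s["pixels"].sum(),world(c,np.median(d[m]),px).round(3) if m.any() else None)
print(arm.sense())
E
```

```text
scene scale 0.67 [311. 231.] 5390 [0.662 0.016 0.082]
scene scale 0.51 [340. 194.] 226 [0.379 0.03  0.014]
scene pan 0.95 [305. 227.] 3199 [ 0.666 -0.     0.095]
scene spoon 0.84 [339. 192.] 272 [0.375 0.022 0.02 ]
scene spoon 0.33 [492. 260.] 1475 [0.547 0.54  0.036]
scene colander 0.58 [178. 177.] 2121 [ 0.509 -0.566  0.029]
scene jar 0.73 [383. 240.] 1555 [0.647 0.227 0.102]
scene tin 0.92 [261. 210.] 646 [ 0.605 -0.176  0.061]
scene tin 0.16 [382. 239.] 1507 [0.648 0.223 0.103]
scene ramekin 0.97 [378. 295.] 1810 [0.773 0.249 0.017]
scene ramekin 0.88 [284. 288.] 472 [ 0.831 -0.004  0.007]
scene ramekin 0.84 [326. 222.] 714 [0.636 0.054 0.106]
scene rolling_pin 0.82 [493. 258.] 1419 [0.544 0.539 0.038]
top key_unit_top 0.64 [297. 233.] 36 [0.477 0.064 0.055]
top key_tare_top 0.62 [313. 238.] 51 [0.459 0.015 0.053]
top key_print_top 0.52 [330. 240.] 42 [ 0.451 -0.037  0.051]
top key_print_top 0.39 [454. 294.] 2393 [ 0.279 -0.42   0.008]
top key_power 0.55 [281. 232.] 48 [0.481 0.115 0.054]
top key_power 0.4 [329. 240.] 25 [ 0.453 -0.033  0.053]
top scale 0.95 [312. 201.] 7159 [0.5
[... 555 characters left out ...]
time': 1.4, 'qpos': array([ 1.10768168e+00,  2.90702056e-01, -1.53396215e-01,  1.12670185e+00,
        2.00321278e-06,  1.43150853e+00]), 'joint_vel': array([-0.00101731, -0.00041679, -0.00059717, -0.00034448,  0.00099383,
        0.00016512]), 'joint_efforts': array([ 9.13750569e-05, -5.37024271e+01,  3.31637228e+01,  1.88289261e-03,
       -7.08704647e-05,  1.11712043e-05]), 'position': array([0.16704301, 0.49771641, 0.23130545]), 'orientation': array([ 1.61206899e-01,  9.86920633e-01, -1.51680022e-06, -1.52002197e-06]), 'force': array([ 0.48728815, -0.20979994,  1.41507325]), 'moment': array([-0.0316255 , -0.06618176, -0.00722054]), 'grip_force': 0.0, 'gripper_width': 0.08556861281722634}
```

```bash
python3 - <<'E'
from h import *
im=cv2.imread("pics/top.png");d=np.load("top.npy")
c=cv2.resize(im[120:280,225:385],(800,800),interpolation=cv2.INTER_CUBIC)[200:]
cv2.imwrite("pics/crop.png",c)
hsv=cv2.cvtColor(im,cv2.COLOR_BGR2HSV)
roi=np.zeros(d.shape,bool);roi[218:252,268:345]=1
H,S,V=[hsv[...,i].astype(int) for i in range(3)]
m0=cams.camera_model("top");K=np.array(m0["K"]);p0=np.array(m0["xyz"]);Q=R.from_quat(m0["orientation"])
def onplane(px,z):
    r=Q.apply(np.linalg.inv(K)@[px[0],px[1],1]);return p0+r*(z-p0[2])/r[2]
for n,lo,hi in(("g",40,88),("b",95,130),("o",3,28)):
    m=roi&(S>90)&(V>70)&(H>=lo)&(H<=hi)
    k,l,st,ce=cv2.connectedComponentsWithStats(m.astype(np.uint8))
    for i in range(1,k):
        if st[i,4]>8: print(n,st[i],ce[i],np.median(d[l==i]),onplane(ce[i],.053).round(4), world("top",np.median(d[l==i]),ce[i]).round(4))
print(p0)
E
```

```text
g [279 218   5   2  10] [281.  218.5] 1.3944085 [0.5229 0.1147 0.053 ] [0.5222 0.1143 0.0573]
g [278 230   9   8  60] [281.93333333 233.4       ] 1.3903894 [0.4761 0.1122 0.053 ] [0.4761 0.1123 0.0523]
b [294 232   9   8  62] [297.98387097 235.61290323] 1.3894172 [0.4679 0.0626 0.053 ] [0.468  0.0626 0.0522]
o [309 234  10   8  72] [313.76388889 237.625     ] 1.3891926 [0.4604 0.0139 0.053 ] [0.4606 0.0139 0.0514]
[0.30729926 0.00486987 1.43717791]
```

View pics/top.png

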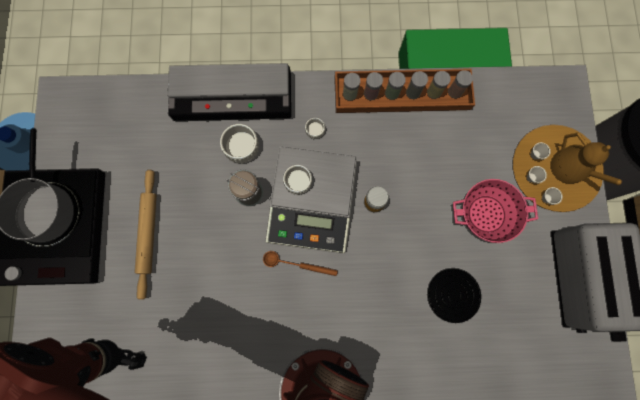

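View pics/crop.png

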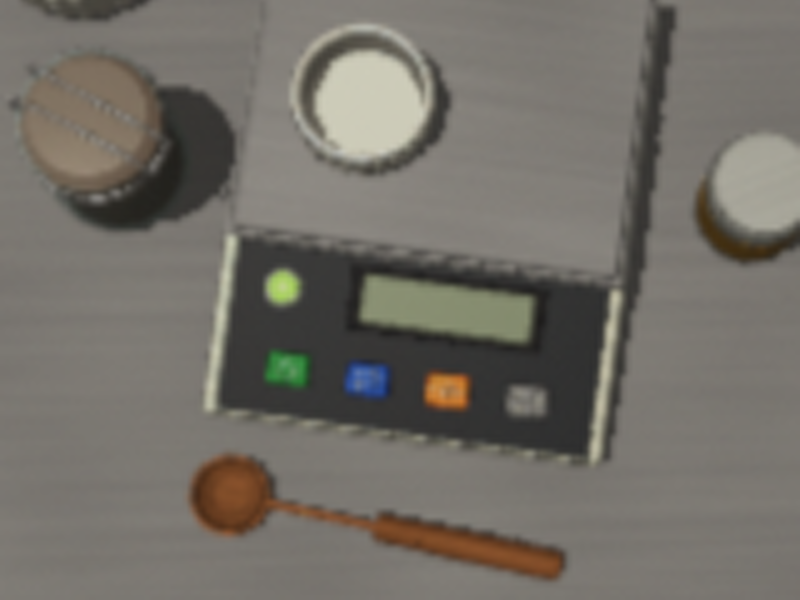

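The crop shows the row: green key at (282,233), blue (298,236), orange (314,238) and grey (330,240). The yellow-green round badge at (281,218) is only a look-alike. The other ramekins at (238,143) and (314,130) stand off the scale. The target is the key row.

```bash
cat >> h.py <<'E'
yaw=np.deg2rad(-9.05)
Rs=R.from_euler('z',yaw)*R.from_euler('y',-10,degrees=True) # key frame
n=Rs.apply([0,0,1])
P={'g':[.4761,.1122,.053],'b':[.4682,.0628,.053],'o':[.4604,.0137,.053]}
E
python3 - <<'E'
from h import *
s=arm.sense();q=R.from_quat(s["orientation"])
print(Rs.as_matrix().round(3))
for f in (R.from_euler('x',np.pi),R.from_euler('x',np.pi)*R.from_euler('z',np.pi)):
    t=Rs*f; print((t*q.inv()).as_rotvec().round(4))
print("hover", ((np.array(P['g'])+.04*n-s["position"])*1000).round(1))
E
```

```text
[[ 0.973  0.157 -0.171]
 [-0.155  0.988  0.027]
 [ 0.174  0.     0.985]]
[ 0.2528 -0.0621 -2.9649]
[-0.0417 -0.1697  0.1655]
hover [ 302.2 -384.4 -138.9]
```

Emit:
{"api": "arm_command", "payload": {"claw": -1, "newtons": 30, "targets": [{"translation":[30,-38,-10],"dr":[-0.008,-0.034,0.033]},{"translation":[60,-76,-20],"dr":[-0.017,-0.068,0.066]},{"translation":[90,-115,-30],"dr":[-0.025,-0.102,0.1]},{"translation":[120,-154,-40],"dr":[-0.033,-0.136,0.132]},{"translation":[150,-192,-50],"dr":[-0.0417,-0.1697,0.1655]}]}}

```text
time: 1.9
position: [0.3179, 0.3042, 0.1811]
orientation: [0.078, 0.993, -0.007, 0.088]
force: [0.2, -0.1, -0.6]
gripper_width: 0.0124
grip_force: 0.0
```

Emit:
{"api": "arm_command", "payload": {"targets": [{"translation":[30,-38,-15]},{"translation":[61,-77,-35]},{"translation":[91,-115,-55]},{"translation":[122,-154,-75]},{"translation":[152,-192,-88]}]}}

```text
schema error: expected keys translation, dr
```

Emit:
{"api": "arm_command", "payload": {"targets": [{"translation":[0,0,0]},{"translation":[0,0,0]},{"translation":[0,0,0]}]}}

```text
schema error: expected keys translation, dr
```

Emit:
{"api": "arm_command", "payload": {"targets": [{"translation":[30,-38,-15],"dr":[0,0,0]},{"translation":[61,-77,-35],"dr":[0,0,0]},{"translation":[91,-115,-55],"dr":[0,0,0]},{"translation":[122,-154,-75],"dr":[0,0,0]},{"translation":[152,-192,-88],"dr":[0,0,0]}]}}

```text
time: 2.4
position: [0.4634, 0.1199, 0.0955]
orientation: [0.079, 0.993, -0.007, 0.087]
force: [0.2, 0.2, -0.3]
gripper_width: 0.0001
grip_force: 0.0
```

Emit:
{"api": "arm_command", "payload": {"targets": [{"translation":[0,0,0],"dr":[0,0,0]},{"translation":[0,0,0],"dr":[0,0,0]},{"translation":[0,0,0],"dr":[0,0,0]}]}}

```text
time: 2.7
position: [0.4623, 0.1221, 0.0964]
orientation: [0.078, 0.993, -0.007, 0.087]
force: [0.2, -0.0, 0.5]
gripper_width: 0.0001
grip_force: 0.0
```

```bash
python3 - <<'E'
from h import *
im,d=cams.camera("top"); cv2.imwrite("pics/h1.png",cv2.resize(im[160:280,235:395],(800,600),interpolation=cv2.INTER_CUBIC))
s=arm.sense();print(s["position"],s["force"],s["gripper_width"])
for k in P:
    print(k,((Rs.inv().apply(s["position"]-np.array(P[k])))*1000).round(1))
print(R.from_quat(s["orientation"]).as_matrix().round(3), (-.03*n*1000).round(1))
E
```

```text
[0.46227985 0.12251584 0.09651322] [-0.44253857  1.19309977 -1.02178163] -0.00027365657281892434
g [-7.5  8.  45.5]
b [-7.5 58.  45.5]
o [ -7.5 107.8  45.5]
[[-0.973  0.156  0.172]
 [ 0.153  0.988 -0.027]
 [-0.174  0.    -0.985]] [  5.1  -0.8 -29.5]
```

View pics/h1.png

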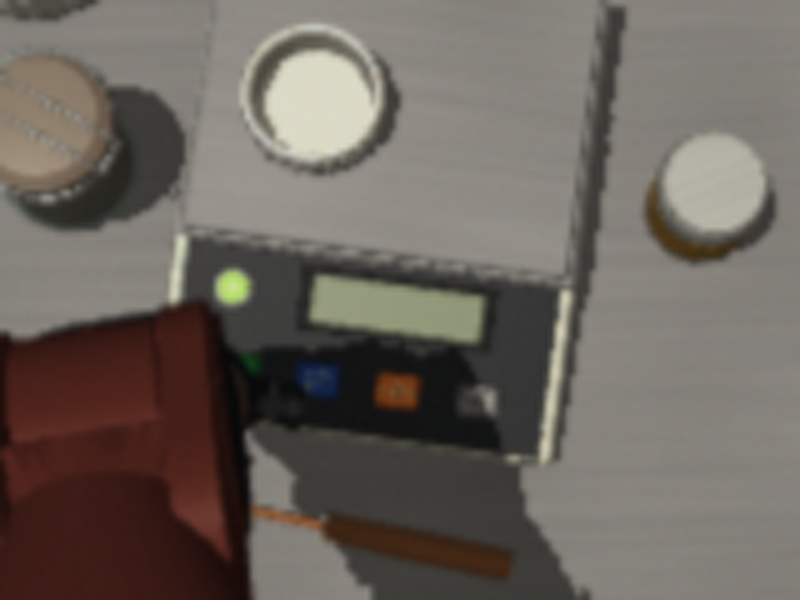

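The picture shows the shut fingers over the green key at about (245,375) in the crop, still slightly short and to the left. The lower rows of the keypad are in shadow and nothing has moved.

Emit:
{"api": "arm_command", "payload": {"targets": [{"translation":[5,-5,-12],"dr":[0,0,0]},{"translation":[10.4,-9.8,-23.8],"dr":[0,0,0]},{"translation":[11.8,-10,-31.7],"dr":[0,0,0]},{"translation":[11.8,-10,-31.7],"dr":[0,0,0]},{"translation":[11.8,-10,-31.7],"dr":[0,0,0]}]}}

```text
time: 3.25
position: [0.4742, 0.1123, 0.0648]
orientation: [0.078, 0.993, -0.007, 0.087]
force: [0.5, -0.8, 0.2]
gripper_width: -0.0003
grip_force: 0.0
```

```bash
python3 - <<'E'
from h import *
L=[]
for i in range(4):
    im,d=cams.camera("top"); s=arm.sense();L.append(s["position"]);print(s["force"].round(2),s["position"])
p=np.mean(L,0)
for k in P: print(k,((Rs.inv().apply(p-np.array(P[k])))*1000).round(1))
im,d=cams.camera("scene"); cv2.imwrite("pics/s1.png",cv2.resize(im[150:250,260:400],(798,570),interpolation=cv2.INTER_CUBIC))
E
```

```text
[-0.71  0.92  0.38] [0.4744149  0.11223385 0.06495798]
[0.17 0.03 0.16] [0.47466074 0.11212013 0.06508577]
[-0.28  0.25  0.58] [0.47470841 0.11201284 0.0650676 ]
[0.47 0.84 0.47] [0.47475213 0.11191457 0.06503667]
g [ 0.7 -0.4 12.1]
b [ 0.7 49.7 12.1]
o [ 0.7 99.4 12.1]
```

View pics/s1.png

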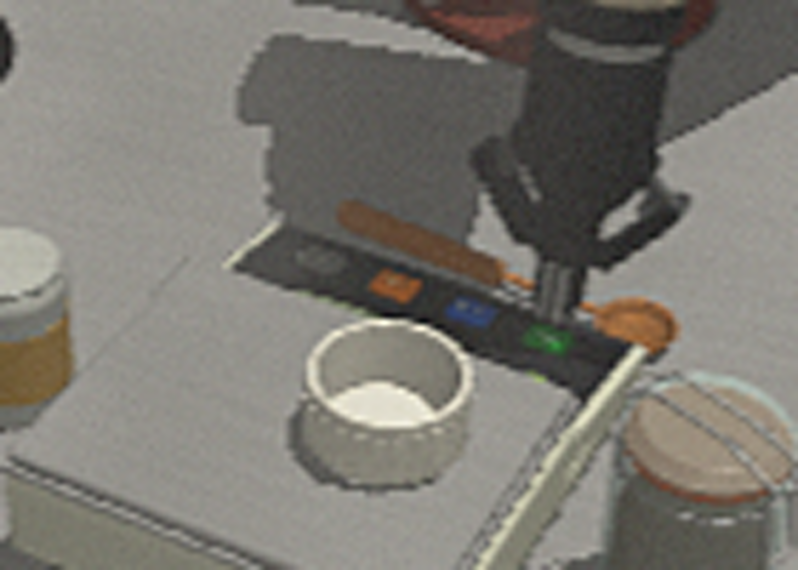

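The fingertip hangs just above the green key at (548,338), well clear of the pan and ramekin.

Emit:
{"api": "arm_command", "payload": {"targets": [{"translation":[0.7,0,-4],"dr":[0,0,0]},{"translation":[1.4,0,-8],"dr":[0,0,0]},{"translation":[2,0,-11],"dr":[0,0,0]},{"translation":[2.3,0,-13],"dr":[0,0,0]},{"translation":[2.3,0,-13],"dr":[0,0,0]}]}}

```text
time: 4.0
position: [0.4768, 0.1115, 0.0512]
orientation: [0.079, 0.993, -0.007, 0.087]
force: [-0.7, -1.4, 2.3]
gripper_width: 0.0004
grip_force: 1.2
```

Emit:
{"api": "arm_command", "payload": {"targets": [{"translation":[0,0,0],"dr":[0,0,0]},{"translation":[0,0,0],"dr":[0,0,0]}]}}

```text
time: 4.2
position: [0.4767, 0.1116, 0.0516]
orientation: [0.079, 0.993, -0.007, 0.087]
force: [-1.5, -0.7, 2.5]
gripper_width: 0.0001
grip_force: 1.1
```

Emit:
{"api": "arm_command", "payload": {"targets": [{"translation":[0.2,0,-1],"dr":[0,0,0]},{"translation":[0.3,0,-2],"dr":[0,0,0]},{"translation":[0.3,0,-2],"dr":[0,0,0]},{"translation":[0.3,0,-2],"dr":[0,0,0]}]}}

```text
time: 4.6
position: [0.4771, 0.1115, 0.0495]
orientation: [0.079, 0.993, -0.007, 0.087]
force: [-1.9, -2.0, 4.3]
gripper_width: -0.0001
grip_force: 2.1
```

Emit:
{"api": "arm_command", "payload": {"targets": [{"translation":[0,0,0],"dr":[0,0,0]}]}}

```text
time: 4.7
position: [0.4771, 0.1115, 0.0496]
orientation: [0.079, 0.993, -0.007, 0.087]
force: [-2.0, -1.5, 4.0]
gripper_width: 0.0002
grip_force: 2.1
```

```bash
python3 - <<'E'
from h import *
im,d=cams.camera("scene"); s=arm.sense();print(s["force"].round(2),s["position"],s["time"])
cv2.imwrite("pics/s2.png",cv2.resize(im[150:250,260:400],(798,570),interpolation=cv2.INTER_CUBIC))
E
```

```text
[-2.1  -1.66  4.5 ] [0.4771316  0.11152648 0.04955867] 4.75
```

Emit:
{"api": "arm_command", "payload": {"targets": [{"translation":[-1,0,6],"dr":[0,0,0]},{"translation":[-3,0,16],"dr":[0,0,0]},{"translation":[-3,0,16],"dr":[0,0,0]}]}}

```text
time: 5.05
position: [0.4749, 0.1119, 0.067]
orientation: [0.078, 0.993, -0.007, 0.088]
force: [0.4, 0.4, 0.7]
gripper_width: 0.0
grip_force: 0.0
```

```bash
cat >> h.py <<'E'
def chk(k,name):
    im,d=cams.camera("top"); cv2.imwrite(name,cv2.resize(im[195:260,260:360],(800,520),interpolation=cv2.INTER_CUBIC))
    m=cv2.cvtColor(im,cv2.COLOR_BGR2HSV); print("display",im[218:226,300:328].reshape(-1,3).mean(0))
    p=[]
    for i in range(3): cams.camera("top"); s=arm.sense(); p.append(s["position"])
    e=Rs.inv().apply(np.mean(p,0)-np.array(P[k]))*1000
    print(s["time"],s["force"].round(1),"rel",e.round(1),"to 10mm above:",Rs.apply(np.array([0,0,10])-e).round(1))
E
python3 -c "
from h import *
chk('b','pics/a1.png')"
```

```text
display [118.79464286 148.16517857 141.64732143]
5.25 [ 0.8 -0.1  0.3] rel [ 0.7 49.3 12.9] to 10mm above: [ -7.9 -48.7  -3. ]
```

View pics/a1.png

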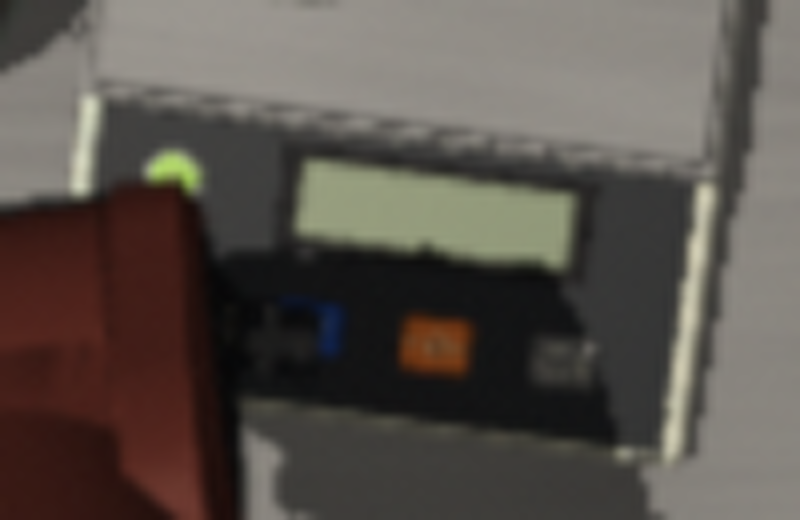

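The display stays blank in the picture, but the scale hasn't shifted and the force profile fits a press of about 3.5 mm. Next is the blue key.

Emit:
{"api": "arm_command", "payload": {"targets": [{"translation":[-4,-24,0],"dr":[0,0,0]},{"translation":[-7.9,-48.7,0],"dr":[0,0,0]},{"translation":[-8,-48.7,-3],"dr":[0,0,0]},{"translation":[-8,-48.7,-3],"dr":[0,0,0]},{"translation":[-8,-48.7,-3],"dr":[0,0,0]}]}}

```text
time: 5.75
position: [0.4662, 0.0634, 0.0624]
orientation: [0.078, 0.993, -0.007, 0.087]
force: [0.4, 0.4, -0.2]
gripper_width: 0.0
grip_force: 0.0
```

```bash
python3 -c "
from h import *
chk('b','pics/a2.png')"
```

```text
display [109.02232143 136.26785714 132.41964286]
5.95 [ 0.  -0.4 -0.2] rel [-0.3  0.4  9.7] to 10mm above: [ 0.2 -0.4  0.3]
```

Descend 11.2 mm first, check the force, then go on.

Emit:
{"api": "arm_command", "payload": {"targets": [{"translation":[0.9,-0.4,-4],"dr":[0,0,0]},{"translation":[1.6,-0.4,-8],"dr":[0,0,0]},{"translation":[2.1,-0.5,-11],"dr":[0,0,0]},{"translation":[2.1,-0.5,-11],"dr":[0,0,0]}]}}

```text
time: 6.35
position: [0.4683, 0.0626, 0.0511]
orientation: [0.079, 0.993, -0.007, 0.087]
force: [-0.4, 0.8, 2.0]
gripper_width: 0.0006
grip_force: 1.2
```

Emit:
{"api": "arm_command", "payload": {"targets": [{"translation":[0.2,0,-1],"dr":[0,0,0]},{"translation":[0.4,0,-2],"dr":[0,0,0]},{"translation":[0.4,0,-2],"dr":[0,0,0]},{"translation":[0.4,0,-2],"dr":[0,0,0]}]}}

```text
time: 6.75
position: [0.4686, 0.0625, 0.0496]
orientation: [0.079, 0.993, -0.007, 0.087]
force: [-2.3, 1.6, 3.8]
gripper_width: -0.0004
grip_force: 2.0
```

Emit:
{"api": "arm_command", "payload": {"targets": [{"translation":[0,0,-0.5],"dr":[0,0,0]},{"translation":[0,0,-0.5],"dr":[0,0,0]}]}}

```text
time: 6.95
position: [0.4687, 0.0625, 0.0491]
orientation: [0.079, 0.993, -0.007, 0.087]
force: [-2.0, 2.0, 3.8]
gripper_width: -0.0
grip_force: 2.3
```

Emit:
{"api": "arm_command", "payload": {"targets": [{"translation":[-1,0,6],"dr":[0,0,0]},{"translation":[-3,0,16],"dr":[0,0,0]},{"translation":[-3,0,16],"dr":[0,0,0]}]}}

```text
time: 7.25
position: [0.4663, 0.0623, 0.0664]
orientation: [0.079, 0.993, -0.007, 0.088]
force: [0.6, 0.9, -0.6]
gripper_width: -0.0002
grip_force: 0.0
```

```bash
python3 -c "
from h import *
chk('o','pics/a3.png')"
```

```text
display [109.47321429 136.95535714 132.91964286]
7.45 [0.6 0.4 0.1] rel [-0.1 48.9 12.5] to 10mm above: [ -7.1 -48.4  -2.4]
```

Emit:
{"api": "arm_command", "payload": {"targets": [{"translation":[-4,-24,0],"dr":[0,0,0]},{"translation":[-7.1,-48.4,0],"dr":[0,0,0]},{"translation":[-7.1,-48.4,-2.4],"dr":[0,0,0]},{"translation":[-7.1,-48.4,-2.4],"dr":[0,0,0]},{"translation":[-7.1,-48.4,-2.4],"dr":[0,0,0]}]}}

```text
time: 7.95
position: [0.4585, 0.0145, 0.0624]
orientation: [0.079, 0.993, -0.007, 0.087]
force: [0.1, -0.1, 0.4]
gripper_width: -0.0002
grip_force: 0.0
```

```bash
python3 -c "
from h import *
chk('o','pics/a4.png')"
```

```text
display [113.9375     142.47321429 136.11160714]
8.15 [-0.2  1.   0.2] rel [-0.2  0.6  9.8] to 10mm above: [ 0.1 -0.6  0.2]
```

View pics/a4.png

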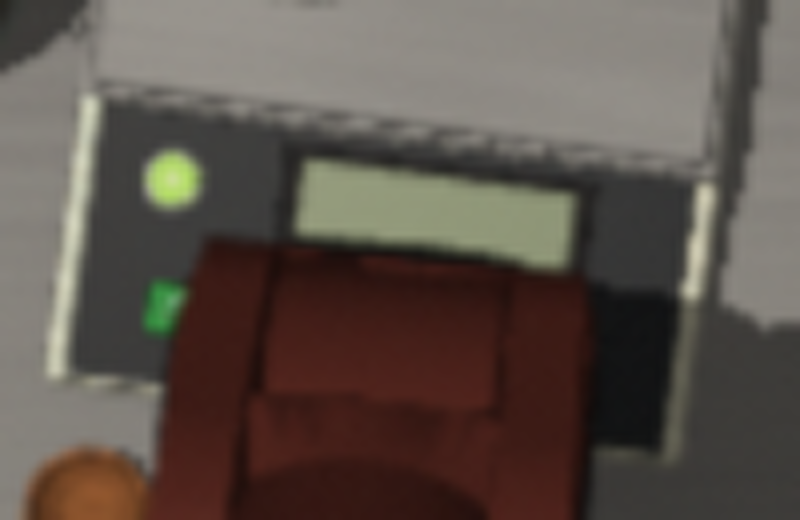

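The arm is now over the third key and covers the key row; the display and the scale edges are where they were.

Emit:
{"api": "arm_command", "payload": {"targets": [{"translation":[0.8,-0.5,-4],"dr":[0,0,0]},{"translation":[1.5,-0.6,-8],"dr":[0,0,0]},{"translation":[2,-0.7,-11],"dr":[0,0,0]},{"translation":[2,-0.7,-11],"dr":[0,0,0]}]}}

```text
time: 8.55
position: [0.4606, 0.0135, 0.0512]
orientation: [0.078, 0.993, -0.007, 0.087]
force: [0.1, 0.7, 2.0]
gripper_width: 0.0003
grip_force: 1.2
```

Emit:
{"api": "arm_command", "payload": {"targets": [{"translation":[0.2,0,-1],"dr":[0,0,0]},{"translation":[0.4,0,-2.4],"dr":[0,0,0]},{"translation":[0.4,0,-2.4],"dr":[0,0,0]},{"translation":[0.4,0,-2.4],"dr":[0,0,0]},{"translation":[0.4,0,-2.4],"dr":[0,0,0]}]}}

```text
time: 9.05
position: [0.4609, 0.0134, 0.0493]
orientation: [0.079, 0.993, -0.007, 0.087]
force: [-2.3, 1.1, 4.6]
gripper_width: 0.0002
grip_force: 2.2
```

Emit:
{"api": "arm_command", "payload": {"targets": [{"translation":[-1,0,6],"dr":[0,0,0]},{"translation":[-3,0,16],"dr":[0,0,0]},{"translation":[-8,0,40],"dr":[0,0,0]},{"translation":[-30,0,80],"dr":[0,0,0]},{"translation":[-50,0,120],"dr":[0,0,0]}]}}

```text
time: 9.55
position: [0.4095, 0.0133, 0.1707]
orientation: [0.079, 0.993, -0.007, 0.086]
force: [0.6, -0.3, 0.6]
gripper_width: -0.0004
grip_force: 0.0
```

Emit:
{"api": "arm_command", "payload": {"targets": [{"translation":[-25,40,15],"dr":[0,0,0]},{"translation":[-50,80,30],"dr":[0,0,0]},{"translation":[-75,120,30],"dr":[0,0,0]},{"translation":[-100,160,30],"dr":[0,0,0]},{"translation":[-125,200,30],"dr":[0,0,0]}]}}

```text
time: 10.05
position: [0.2848, 0.2144, 0.2004]
orientation: [0.079, 0.993, -0.006, 0.088]
force: [1.6, 0.7, -0.2]
gripper_width: -0.0001
grip_force: 0.0
```

```bash
python3 -c "
from h import *
chk('o','pics/a5.png')"
```

```text
display [111.46428571 139.50446429 133.24553571]
10.25 [ 0.5 -0.1  0.8] rel [-177.6  171.9  180.5] to 10mm above: [ 174.9 -201.9 -137. ]
```

View pics/a5.png

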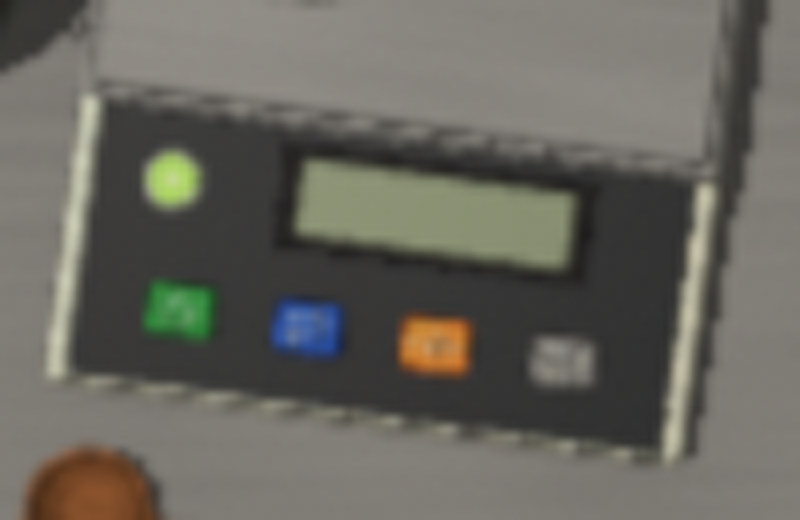

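All four keys are up, at (180,310), (308,328), (436,346) and (562,362), and the scale is unmoved.

```bash
python3 -c "
from h import *
print(arm.close_job())"
```

```text
the job is handed in; nothing more can be done
None
```

I pressed the green, blue and orange keys once each, in that order, and handed the job in at about 10 s; each press measured about 4 to 5 N and an estimated 3 to 4 mm of travel, but the display stayed blank in the pictures, so force and depth are the only evidence that the presses registered, and the arm went nowhere near the print key, pan or ramekin.

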